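# Strip the food processor: undo its left-hand spindle nut

## Robot

A 7-joint arm with a two-finger parallel gripper is mounted at the origin on a cart in front of the work surface, level with it; the furniture and walls round the work are solid. World frame = base frame: x ahead of the robot, y to its left, z up, the work surface at z = 0. Lengths are in m, angles in rad, forces in N, time in s.
With the tool pointing down it reaches from about 0.4 to 0.925 m from the base axis. Payload 4.1 kg.
Tool frame: the origin (TCP) lies midway between the tips of the shut fingers; the grasp point (between the pads) lies 19 mm behind it (arm.grip_depth is the distance from the TCP to the grasp point, in m); z points along the fingers, y is the line along which they close (so a half turn about z gives the same grasp; the last joint's range is limited). The gripper opens to 85 mm and grips with 20 to 120 N. Pads are 22 mm wide; open, the fingers measure 114 mm over their backs; the gripper's body (76 mm by 85 mm) begins 54 mm behind the grasp point. The pads swing forward as they close: fully open they stand 13 mm farther back than shut.
Start: joints at [1.101, 0.398, 0.045, 1.537, -0.019, 1.207, -0.051], TCP at [0.236, -0.606, 0.231] pointing down, gripper open.
Joint ranges: [-2.82, 2.82], [-0.49, 2.23], [-1.37, 1.46], [0, 2.46], [-1.36, 4.5], [0.23, 2], [-2.94, 2.94]. Speed limits (rad/s): [2.57, 2.57, 3.14, 3.14, 3.14, 3.14, 3.14].

## Interface

Orientations are given as a unit quaternion [x, y, z, w].
In Python, from cell import status, eyes, arm gives the robot as it stands.
- The arm moves only by the tool play_rows, never from a script. Its argument "steps" is a list of rows, each a list of 5 numbers: the closure, from -1 (fully open) to 1 (shut), then the shift along the tool's x, y, z each as a share of 250 mm, from -1 to 1, then the turn about the tool's z as a share of 2 pi rad, from -1 to 1. In form: [[claw, dx, dy, dz, roll], ...]. A call has 1 to 5 rows; each row is the pose to reach, as a shift and turn from the pose commanded when the call began, along the tool's axes at that moment, turning the shorter way round; what a row does not reach only later rows make up. A row lasts 1/10 s, in which the tool goes at most 50 mm and 8.59 degrees, less where a joint would pass 70% of its speed; a pose out of reach is approached as far as the arm can. A call with a number of a shift or a turn outside -1 to 1 is refused whole. A call with a gripper value outside its range is refused whole. The fingers move at their own pace and stop on an object; "squeeze" is the grip in N (left out, the last holds). Time passes only in rows, so rows that repeat a pose let the fingers close. It gives the time, the measured TCP pose, the force, the opening and the grip force at its end, in the units of the state.
- status.observe(): the state, without advancing time (a new reading comes with each control period).
- eyes.get_image(name): name is "scene" or "side" or "wrist"; returns the picture (480x640x3 uint8, red, green, blue); there is no depth.
- eyes.camera_info(name): a dict with "fx", "fy", "cx", "cy" (pixels), "origin" and "orientation" of the camera in the world; the wrist camera has in their place "T_tool_cam" (4x4, takes a point from camera to tool coordinates, whose origin is the TCP and whose axes are the flange's). Camera axes: x right, y down, z forward; pixel columns grow to the right and rows downward; lengths in m; the calibration is good to about 2 mm. A picture is of the moment at which its call begins: read the wrist's pose just before it. camera_info takes no time and is no camera call.
- arm.sign_off(): hands the job in; it is judged then, once.
Trained networks look in the newest picture that a camera, given by its name, has taken for a name from the list of things; names that differ only in an ending like _2 or _b are one class to them, and where a whole thing is asked for, a point or a joint stands for the part that bears it (a point fixed in the world has none). Each returns a list of dicts, best first, with "score" (0 to 1); they miss things now and then, are a little off and sometimes report something else, mostly with a low value. They report only what shows in the picture. A call takes as long as a camera call. They do not tell look-alikes from the thing itself.
- eyes.boxes_of(camera, query): "point" ([column, row] in pixels, amid what is visible of it).
- eyes.place_of(camera, query): "point" ([column, row] in pixels: a listed point, or the origin of a listed thing).
The state is a dict: "time": time; "joints": joint angles; "qd": joint speeds; "tau": joint torques, N m; "tool_pos": TCP position; "eef_rot": TCP orientation; "contact_force": force on the tool from outside, world axes, zero at the start; "ft_torque": the same for the moment, N m; "width": finger opening in m; "gripper_force": force on a finger pad.
Only numpy, scipy, OpenCV 4.12 (cv2) and the standard library are available. Lean on these libraries where they do the work, as an engineer would, in place of code of your own. Each camera call takes 0.05 s, during which the arm holds its last target. There are 200 camera calls.

## Task

Strip the food processor base on the bench for washing. The black ten-sided nut on its spindle has a left-hand thread and is done up tight: undo it by turning it clockwise seen from above, the way of its engraved arrow, letting it climb freely without straining the thread by pulling, pushing or tightening, until the white line engraved on it has come round to the open mark (the red tick on the base) and it comes off freely. Put the nut in the grey draining tray, then lift the blue paddle off the spindle and lay it flat beside the nut in the tray; set both down rather than dropping them, and leave the other things on the bench where they are.

Things in the scene. Friction and masses are not known exactly. Their poses are not given: they have to be found in the camera images.
- processor: food processor motor base, light grey shell 250 x 212 mm, fixed, bowl already taken off. Origin on the bench (z = 0) under the spindle axis, mid-shell; x axis from the button panel (front) to the back, z up. Heights over the bench: shell 85 mm, round bowl seat (radius 90 mm) 93 mm, metal shaft collar (radius 44 mm) 100 mm
- spindle_top (a point): tip of the spindle, on its axis, 169 mm over the bench. Spindle 18 mm thick, 26 mm over its three-start left-hand quick-action thread. Steep thread: how far the nut climbs in a turn has to be felt. More than 28 N between nut and spindle (the seal's 12 N included) strips the thread: from side load, pulling up or holding the nut down while it turns, or turning it anticlockwise
- seal_ring (a joint): black sprung seal ring under the paddle's hub; value = its upward travel in m (-0.0015 to 0.003; 0 to 0.0016 when tight, 0.003 = relaxed). While compressed it presses paddle and nut up against the thread with about 12 N, so the nut is stiff to turn at first and loose after 1.5 to 3 mm of climb
- tight_mark (a point): dark dot on the collar (with a pale dot outside it on the bowl seat), 36 mm from the axis, 100 mm over the bench, on the processor's +y side: the nut's line stands here, within 10 degrees, when tight
- open_mark (a point): the open mark: dark tick engraved on the collar's top, with a red tick outside it on the bowl seat; this point is on the dark tick, 40 mm from the spindle axis, 100 mm over the bench, 170 degrees clockwise of the tight mark
- spindle_nut: black plastic cap nut, ten-sided (flats face its x axis and every 36 degrees from it), 50 mm across flats, 42 mm high, 60 to 130 g, white line and clockwise arrow engraved on top. Origin at the centre of its underside, 138 to 140 mm over the bench when tight; z up, x axis towards the line. About 1 mm of play sideways. Lifted 35 mm from tight it is clear of the spindle
- nut_line (a point): outer end of the engraved line, on the nut's top edge 24 mm from its axis, 41.5 mm above its underside. Three lugs in the nut run in the grooves of the thread; they come free, and the nut can be lifted straight off, when the line is at the open mark or up to 12 degrees before it; turning further clockwise does no harm
- paddle: blue plastic paddle, 80 to 170 g: hub 46 mm across, 30 mm high, bore 29 mm; two arms along its x axis, 26 mm wide, 13 mm high (rib on top to 21 mm), to 75 mm from the axis, held from turning by four steel dogs 120 mm high. Origin at the centre of its underside, 108 to 111 mm over the bench when mounted; z up. Grip the hub across y above the arms; it must rise straight 65 mm to come off
- drain_tray: grey draining tray, fixed, 270 mm along its x, 190 mm along its y, rim 22 mm high and 6 mm thick, inner floor 5 mm over the bench. Origin on the bench under its centre, z up
- espresso_cup: small white cup 64 x 93 x 51 mm, upside down; bystander
- bench_glass_1: glass tumbler 72 mm across, 100 mm high; bystander
- label_roll: roll of labels 61 mm across, 25 mm high; bystander
- marker: black and red marker pen 130 mm long, 14 mm thick, lying flat; bystander
- teaspoon: steel teaspoon 140 mm long, lying flat; bystander
There are look-alikes about, which are no part of the job. There is more than one size of the paddle; the one meant has the size given above. Of the things like the spindle_nut, leave any that is turquoise; of the rest the larger one is meant.

How it is judged:
On the way, in this order (a step that is already met when the one before it is completed fails the run):
1. the nut, still on the spindle, has been turned until its line stands at the open mark (within about 20 degrees) (horizontal distance between nut_line and open_mark below 0.0195 m and horizontal distance between spindle_nut and processor below 0.004 m and z of spindle_nut in the frame of processor between 0.146 and 0.166 m), for 0.05 s.
2. the nut lies in the draining tray, let go, the paddle still on the spindle (x of spindle_nut in the frame of drain_tray between -0.125 and 0.125 m and y of spindle_nut in the frame of drain_tray between -0.085 and 0.085 m and height (world z) of spindle_nut below 0.05 m and linear speed of spindle_nut below 0.02 m/s and contact force between the fingers and spindle_nut below 0.1 N and horizontal distance between paddle and processor below 0.005 m), for 0.1 s.
At the end, for the whole second after the job is handed in: Nut and paddle both lie in the draining tray (centres at least 10 mm inside its outer edges, nut's origin less than 50 mm and paddle's less than 25 mm over the bench, paddle flat to 0.2 rad), at rest (x of spindle_nut in the frame of drain_tray between -0.125 and 0.125 m and y of spindle_nut in the frame of drain_tray between -0.085 and 0.085 m and height (world z) of spindle_nut below 0.05 m and x of paddle in the frame of drain_tray between -0.125 and 0.125 m and y of paddle in the frame of drain_tray between -0.085 and 0.085 m and height (world z) of paddle below 0.025 m and angle between paddle's own z axis and vertical below 0.2 rad and linear speed of each of spindle_nut, paddle below 0.02 m/s); the robot touches nothing.
It fails at once if the thread is strained: more than 28 N between the nut and the processor's spindle (contact force between spindle_nut and processor above 28 N).
It fails at once if nut or paddle dropped or thrown (moving at over 0.9 m/s out of the fingers, a fall of 4 cm) ((linear speed of spindle_nut above 0.9 m/s and contact force between the fingers and spindle_nut below 0.1 N) or (linear speed of paddle above 0.9 m/s and contact force between the fingers and paddle below 0.1 N)).
It fails at once if one of the other things on the bench moved by more than 3 cm (distance of any of espresso_cup, bench_glass_1, label_roll, marker, teaspoon from where it was at the start of the episode above 0.03 m).
It also fails if it takes over 70 s, if anything falls off the work surface, if the arm or the gripper's body presses on something with over 40 N, if the wrist force passes 120 N, or if a joint passes its speed limit or range.

## Working session

There is one attempt and no reset: what is moved stays moved. The work goes in short steps, Python scripts to look and compute and a tool call to move; the robot and the scene stay as the last step left them, time stands still between calls to the robot, and variables do not carry over. Pictures are saved under pics/ and viewed, at most 10 in all, crops included, and the job is handed in when it is done.

Besides the shell and the picture viewer there is one more tool, called after ">>>" as name(argument=value, ...), one argument or row to a line, values as JSON. play_rows: Moves the arm, as the interface text tells. Its arguments: {"type":"object","properties":{"steps":{"type":"array"},"squeeze":{"type":"number"}},"required":["steps"]}

```bash
ls; mkdir -p pics; python3 - <<'E'
from cell import status, eyes, arm
import cv2
s=status.observe(); print({k:s[k] for k in ("time","tool_pos","eef_rot","width","contact_force")}, arm.grip_depth)
for n in ("scene","side"):
    im=eyes.get_image(n); cv2.imwrite(f"pics/{n}.png",im[:,:,::-1])
    print(n,eyes.camera_info(n))
    for q in ("processor","spindle_top","spindle_nut","nut_line","tight_mark","open_mark","paddle","drain_tray"):
        print(q,[(r["score"],r["point"]) for r in eyes.place_of(n,q)][:4])
print(eyes.camera_info("wrist"))
E
```

```text
pics
{'time': 0.0, 'tool_pos': array([ 0.23532097, -0.60521128,  0.23024798]), 'eef_rot': array([ 9.82851181e-01,  1.84397846e-01, -2.46695863e-04, -9.63591977e-04]), 'width': 0.08534364660924025, 'contact_force': array([0.00303137, 0.06656556, 1.05544294])} 0.0187
scene {'fx': 619.0394805352485, 'fy': 619.0394805352485, 'cx': 312.33144287886967, 'cy': 243.892961150396, 'origin': array([-0.18233269,  0.78252815,  0.8522689 ]), 'orientation': array([-0.33691624,  0.82440012, -0.42239536,  0.16862398])}
processor [(0.62, [311.3, 292.7])]
spindle_top [(0.63, [311.2, 227.4])]
spindle_nut [(0.87, [358.6, 367.3]), (0.78, [250.2, 243.1]), (0.62, [312.8, 240.1])]
nut_line [(0.84, [355.4, 361.9]), (0.77, [300.6, 225.6]), (0.65, [252.3, 222.1])]
tight_mark [(0.86, [297.6, 261.5])]
open_mark [(0.92, [324.2, 250.9]), (0.37, [312.6, 240.5])]
paddle [(0.74, [256.8, 403.6]), (0.57, [310.0, 253.4])]
drain_tray [(0.73, [397.8, 235.1])]
side {'fx': 618.7076573202723, 'fy': 618.7076573202723, 'cx': 323.89778786123674, 'cy': 250.50650917222137, 'origin': array([0.0911327 , 1.15118313, 1.22932044]), 'ori
[... 253 characters left out ...]
t_line [(0.82, [322.1, 254.9]), (0.6, [256.6, 252.5]), (0.57, [390.6, 345.4])]
tight_mark [(0.77, [318.9, 281.8]), (0.57, [360.0, 232.1])]
open_mark [(0.8, [337.7, 262.8])]
paddle [(0.93, [331.4, 271.1])]
drain_tray [(0.57, [361.5, 231.1])]
{'fx': 418.50322823495475, 'fy': 418.50322823495475, 'cx': 314.6482444013613, 'cy': 244.64693308974796, 'T_tool_cam': array([[-4.81324324e-05, -9.55228737e-01, -2.95868312e-01,
         7.67502577e-02],
       [ 9.99999855e-01,  1.12514122e-04, -5.25940566e-04,
        -1.98180622e-04],
       [ 5.35682906e-04, -2.95868295e-01,  9.55228593e-01,
        -1.42787883e-01],
       [ 0.00000000e+00,  0.00000000e+00,  0.00000000e+00,
         1.00000000e+00]])}
```

```bash
cat > h.py <<'E'
import numpy as np, cv2
from scipy.spatial.transform import Rotation as R
from cell import status, eyes, arm
def cam(n):
    c=eyes.camera_info(n); K=(c["fx"],c["fy"],c["cx"],c["cy"])
    if n=="wrist":
        s=status.observe(); T=np.eye(4); T[:3,:3]=R.from_quat(s["eef_rot"]).as_matrix(); T[:3,3]=s["tool_pos"]
        T=T@c["T_tool_cam"]; return K,T[:3,3],T[:3,:3]
    return K,np.array(c["origin"]),R.from_quat(c["orientation"]).as_matrix()
def ray(C,p):
    K,o,M=C; d=M@np.array([(p[0]-K[2])/K[0],(p[1]-K[3])/K[1],1]); return o,d/np.linalg.norm(d)
def tri(rs):
    A=sum(np.eye(3)-np.outer(d,d) for o,d in rs); b=sum((np.eye(3)-np.outer(d,d))@o for o,d in rs)
    x=np.linalg.solve(A,b); return x, max(np.linalg.norm(np.cross(x-o,d)) for o,d in rs)
def atz(C,p,z):
    o,d=ray(C,p); return o+d*(z-o[2])/d[2]
def pix(C,X):
    K,o,M=C; v=M.T@(np.asarray(X)-o); return [K[0]*v[0]/v[2]+K[2],K[1]*v[1]/v[2]+K[3]]
E
python3 - <<'E'
from h import *
a,b=cam("scene"),cam("side")
for n,p,q in [("proc",[311.3,292.7],[327.3,299.2]),("top",[311.2,227.4],[330,253.8]),("nutA",[312.8,240.1],[325.3,261.3]),("line",[300.6,225.6],[322.1,254.9]),("nutB",[250.2,243.1],[255.3,268.4]),("nutC",[358.6,367.3],[390.3,344.8]),("tight",[297.6,261.5],[318.9,281.8]),("open",[324.2,250.9],[337.7,262.8]),("paddle",[310,253.4],[331.4,271.1]),("tray",[397.8,235.1],[361.5,231.1])]:
    x,e=tri([ray(a,p),ray(b,q)]); print(n,x.round(4),round(e,4))
E
```

```text
proc [0.506  0.0734 0.0077] 0.0029
top [0.4978 0.0826 0.1833] 0.0015
nutA [0.5206 0.055  0.1268] 0.0026
line [0.5137 0.0957 0.1857] 0.0019
nutB [ 0.7456  0.033  -0.0043] 0.0006
nutC [0.3009 0.1583 0.005 ] 0.0014
tight [0.5192 0.1008 0.0964] 0.0042
open [0.4897 0.0496 0.1197] 0.0036
paddle [0.4896 0.0926 0.1327] 0.0002
tray [ 0.5193 -0.241  -0.0051] 0.0
```

View pics/scene.png

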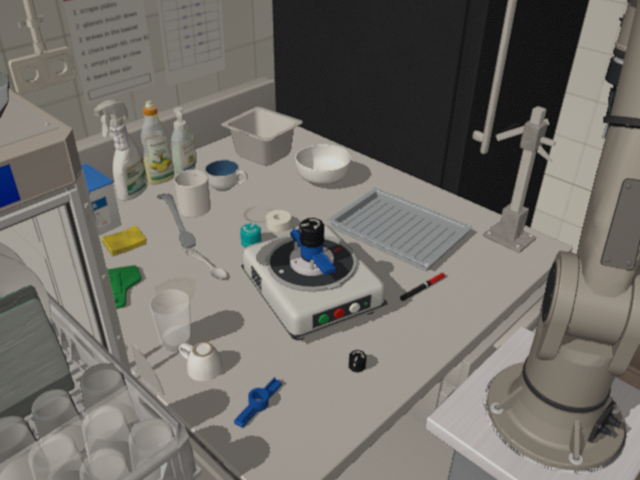

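View pics/side.png

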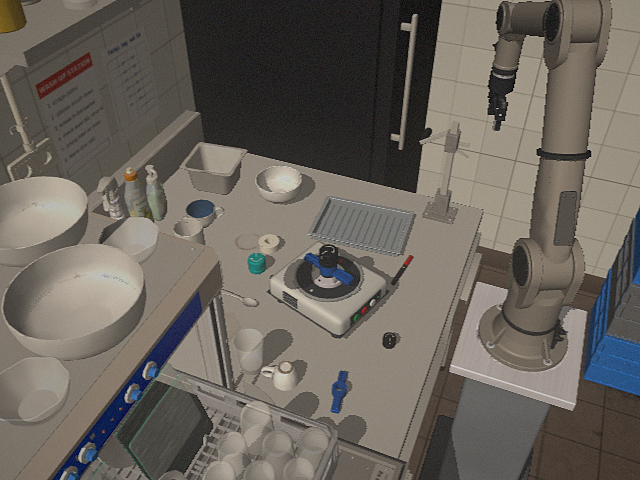

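```bash
python3 - <<'E'
from h import *
a,b=cam("scene"),cam("side")
print("stand base",atz(a,[508,242],0),atz(b,[438,213],0))
print("stand top",tri([ray(a,[541,112]),ray(b,[457,126])]))
print("stand arm tip",tri([ray(a,[476,136]),ray(b,[425,134])]))
for n,C,p in [("s",a,[[331,219],[381,191],[470,228],[429,266]]),("d",b,[[324,198],[414,211],[408,254],[311,229]])]:
    P=np.array([atz(C,q,0.022) for q in p]); print(n,P.round(3).tolist(),P.mean(0).round(3))
E
```

```text
stand base [ 0.31221516 -0.39640805  0.        ] [ 0.32277437 -0.41282908  0.        ]
stand top (array([ 0.30827661, -0.39639174,  0.32928026]), np.float64(0.0012648658827474233))
stand arm tip (array([ 0.3878227 , -0.31691995,  0.30039475]), np.float64(0.02589808196347648))
s [[0.654, -0.148, 0.022], [0.651, -0.336, 0.022], [0.393, -0.353, 0.022], [0.376, -0.163, 0.022]] [ 0.519 -0.25   0.022]
d [[0.676, -0.318, 0.022], [0.391, -0.365, 0.022], [0.352, -0.166, 0.022], [0.654, -0.161, 0.022]] [ 0.518 -0.253  0.022]
```

>>> play_rows(
  steps=[
    [-1,0,0,-0.2,0],
    [-1,0,0,-0.4,0],
    [-1,0,0,-0.6,0],
    [-1,0,0,-0.8,0],
    [-1,0,0,-1,0],
  ],
)

```text
time: 1.4
tool_pos: [0.2354, -0.6054, 0.4838]
eef_rot: [0.983, 0.184, 0.0, 0.0]
contact_force: [1.2, -1.8, -0.5]
width: 0.0856
gripper_force: 0.0
```

>>> play_rows(
  steps=[
    [-1,0.13,-0.06,-0.05,0],
    [-1,0.26,-0.12,-0.1,0],
    [-1,0.4,-0.18,-0.1,0],
    [-1,0.53,-0.24,-0.1,0],
    [-1,0.66,-0.3,-0.1,0],
  ],
)

```text
time: 1.9
tool_pos: [0.3631, -0.4749, 0.5066]
eef_rot: [0.983, 0.184, 0.0, 0.0]
contact_force: [0.1, -0.2, 0.3]
width: 0.0857
gripper_force: 0.0
```

>>> play_rows(
  steps=[
    [-1,0.13,-0.1,0,0],
    [-1,0.26,-0.2,0,0],
    [-1,0.39,-0.32,0,0],
    [-1,0.52,-0.44,0,0],
    [-1,0.64,-0.6,0,0],
  ],
)

```text
time: 2.4
tool_pos: [0.4576, -0.2773, 0.5058]
eef_rot: [0.983, 0.184, -0.0, 0.0]
contact_force: [1.1, 0.5, 0.4]
width: 0.0855
gripper_force: 0.0
```

```bash
python3 - <<'E'
from h import *
s=status.observe(); print(s["time"],s["tool_pos"],s["joints"].round(3) if hasattr(s["joints"],"round") else s["joints"])
M=R.from_quat(s["eef_rot"]).as_matrix()
print(M.T@(np.array([0.505,0.07,0.34])-s["tool_pos"])/0.25)
E
```

```text
2.4 [ 0.45762263 -0.27729597  0.50583781] [ 0.605  0.121 -0.163  1.307  0.02   1.715 -0.755]
[ 0.67884634 -1.22697312  0.66293678]
```

>>> play_rows(
  steps=[
    [-1,0.1,-0.17,0.1,0],
    [-1,0.2,-0.34,0.2,0],
    [-1,0.3,-0.51,0.3,0],
    [-1,0.4,-0.7,0.3,0],
    [-1,0.5,-0.88,0.4,0],
  ],
)

```text
time: 2.9
tool_pos: [0.491, -0.0484, 0.416]
eef_rot: [0.983, 0.184, 0.002, 0.001]
contact_force: [0.5, -0.9, 0.7]
width: 0.0852
gripper_force: 0.0
```

>>> play_rows(
  steps=[
    [-1,0.1,-0.15,0.1,0],
    [-1,0.18,-0.35,0.2,0],
    [-1,0.18,-0.35,0.26,0],
    [-1,0.18,-0.35,0.26,0],
  ],
)

```text
time: 3.3
tool_pos: [0.499, 0.0494, 0.3477]
eef_rot: [0.982, 0.187, -0.003, -0.0]
contact_force: [-0.3, -0.8, 0.4]
width: 0.0852
gripper_force: 0.0
```

```bash
python3 - <<'E'
from h import *
s=status.observe(); print(s["time"],s["tool_pos"],s["joints"])
im=eyes.get_image("wrist"); cv2.imwrite("pics/w1.png",im[:,:,::-1])
C=cam("wrist")
for q in ("spindle_nut","nut_line","tight_mark","open_mark","paddle","processor"):
    for r in eyes.place_of("wrist",q)[:2]: print(q,r["score"],r["point"],*[atz(C,r["point"],z).round(4)[:2] for z in (0.1,0.139,0.18)])
E
```

```text
3.3 [0.4990287  0.04941977 0.34774759] [ 0.25005801  0.07933598 -0.46279907  1.69189334  0.03519068  1.3837912
 -1.41280032]
spindle_nut 0.58 [295.8, 186.2] [0.505  0.0684] [0.5116 0.0691] [0.5186 0.0698]
spindle_nut 0.55 [184.1, 288.2] [0.3665 0.1375] [0.3869 0.1313] [0.4084 0.1248]
nut_line 0.98 [164.2, 298.9] [0.3476 0.1532] [0.3699 0.1454] [0.3934 0.1373]
nut_line 0.79 [276.5, 169.9] [0.5127 0.0905] [0.5186 0.089 ] [0.5248 0.0874]
tight_mark 0.89 [271.2, 153.2] [0.5252 0.1002] [0.5299 0.0977] [0.5348 0.0951]
open_mark 0.95 [335.4, 200.0] [0.5063 0.0288] [0.5128 0.0334] [0.5197 0.0383]
paddle 0.59 [49.8, 190.5] [0.4167 0.2832] [0.4322 0.2625] [0.4484 0.2408]
processor 0.79 [304.0, 167.3] [0.5242 0.0675] [0.529  0.0683] [0.5339 0.0691]
processor 0.41 [333.7, 198.0] [0.5075 0.031 ] [0.5139 0.0354] [0.5207 0.0401]
```

View pics/w1.png

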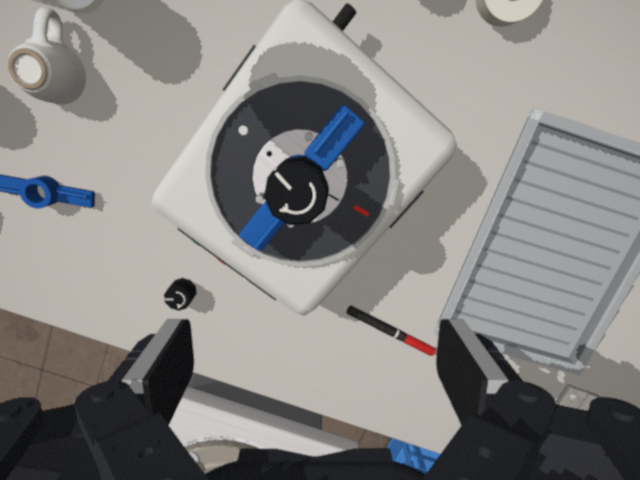

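>>> play_rows(
  steps=[
    [-1,0.04,-0.02,0.1,-0.024],
    [-1,0.083,-0.048,0.2,-0.048],
    [-1,0.083,-0.048,0.23,-0.072],
    [-1,0.083,-0.048,0.23,-0.096],
    [-1,0.083,-0.048,0.23,-0.119],
  ],
)

```text
time: 4.15
tool_pos: [0.5161, 0.0651, 0.2927]
eef_rot: [0.846, 0.533, -0.0, 0.0]
contact_force: [-0.3, 0.1, 0.3]
width: 0.0852
gripper_force: 0.0
```

>>> play_rows(
  steps=[
    [-1,0,0,0,-0.024],
    [-1,0,0,0,-0.048],
    [-1,0,0,0,-0.072],
    [-1,0,0,0,-0.096],
    [-1,0,0,0,-0.119],
  ],
)

```text
time: 4.65
tool_pos: [0.5163, 0.065, 0.2932]
eef_rot: [0.593, 0.805, 0.0, 0.0]
contact_force: [-0.1, 0.5, -1.0]
width: 0.0857
gripper_force: 0.0
```

>>> play_rows(
  steps=[
    [-1,0,0,0,-0.024],
    [-1,0,0,0,-0.048],
    [-1,0,0,0,-0.072],
    [-1,0,0,0,-0.096],
    [-1,0,0,0,-0.119],
  ],
)

```text
time: 5.15
tool_pos: [0.5163, 0.065, 0.2933]
eef_rot: [0.259, 0.966, 0.0, 0.001]
contact_force: [0.1, -0.5, -0.7]
width: 0.0853
gripper_force: 0.0
```

>>> play_rows(
  steps=[
    [-1,0,0,0,-0.024],
    [-1,0,0,0,-0.048],
    [-1,0,0,0,-0.072],
    [-1,0,0,0,-0.096],
    [-1,0,0,0,-0.122],
  ],
)

```text
time: 5.65
tool_pos: [0.5164, 0.065, 0.2932]
eef_rot: [-0.113, 0.994, -0.0, 0.001]
contact_force: [0.1, 0.3, -0.5]
width: 0.0854
gripper_force: 0.0
```

>>> play_rows(
  steps=[
    [-1,0,0,0,0],
    [-1,0,0,0,0],
  ],
)

```text
time: 5.85
tool_pos: [0.5162, 0.0653, 0.293]
eef_rot: [-0.109, 0.994, -0.0, 0.0]
contact_force: [-0.5, 0.2, -0.1]
width: 0.0853
gripper_force: 0.0
```

```bash
python3 - <<'E'
from h import *
s=status.observe(); print(s["time"],s["tool_pos"],s["eef_rot"],s["joints"],s["contact_force"],s["ft_torque"])
im=eyes.get_image("wrist"); cv2.imwrite("pics/w2.png",im[:,:,::-1])
C=cam("wrist")
for q in ("spindle_nut","nut_line","tight_mark","open_mark","spindle_top"):
    for r in eyes.place_of("wrist",q)[:2]: print(q,r["score"],r["point"],*[atz(C,r["point"],z).round(4)[:2] for z in (0.1,0.139,0.18)])
cv2.imwrite("pics/w2c.png",cv2.resize(im[110:350,190:510,::-1],(800,600),interpolation=cv2.INTER_CUBIC))
E
```

```text
5.85 [0.51616835 0.065284   0.29298861] [-1.08846993e-01  9.94058464e-01 -1.13532760e-04  2.97694727e-04] [ 0.45936984  0.17016588 -0.75373865  1.74044007  0.12168724  1.27802424
  1.46659402] [-0.51088844  0.23174231 -0.06700807] [-0.0270249   0.06554932 -0.04256025]
spindle_nut 0.84 [251.0, 367.3] [0.6735 0.0407] [0.6467 0.0418] [0.6186 0.0429]
spindle_nut 0.61 [321.3, 218.2] [0.5215 0.0728] [0.5124 0.0701] [0.5028 0.0672]
nut_line 0.92 [353.9, 257.0] [0.5484 0.1072] [0.5362 0.1005] [0.5233 0.0935]
nut_line 0.84 [227.4, 392.6] [0.7054 0.0238] [0.675  0.0268] [0.6429 0.0299]
tight_mark 0.96 [357.7, 226.6] [0.5219 0.1038] [0.5128 0.0975] [0.5032 0.0909]
open_mark 0.93 [273.0, 188.5] [0.5059 0.0293] [0.4987 0.0317] [0.491  0.0341]
```

View pics/w2c.png

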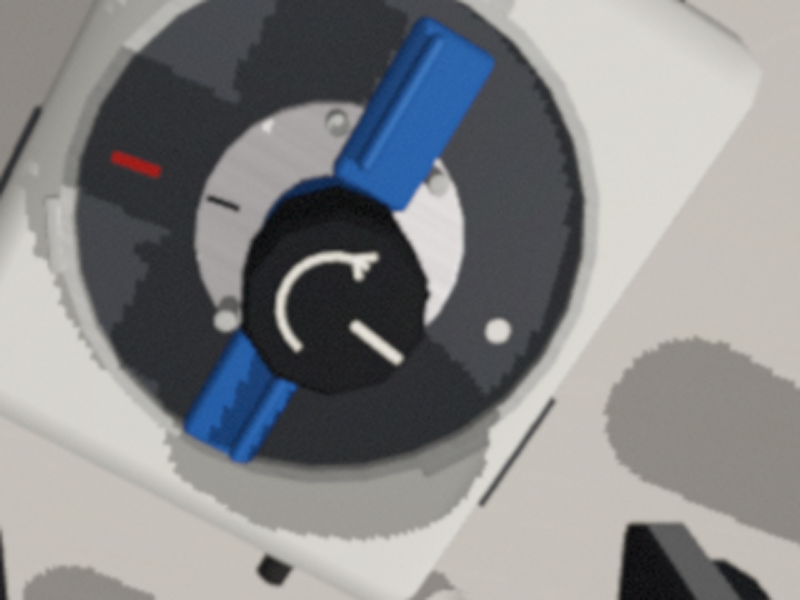

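```bash
python3 - <<'E'
from h import *
from scipy.optimize import least_squares
def camw(pos,q):
    c=eyes.camera_info("wrist"); T=np.eye(4); T[:3,:3]=R.from_quat(q).as_matrix(); T[:3,3]=pos; T=T@c["T_tool_cam"]
    return (c["fx"],c["fy"],c["cx"],c["cy"]),T[:3,3],T[:3,:3]
C1=camw([0.49902870,0.04941977,0.34774759],np.array([0.982,0.187,-0.003,0])/np.linalg.norm([0.982,0.187,-0.003,0]))
C2=camw([0.51616835,0.065284,0.29298861],[-1.08846993e-01,9.94058464e-01,-1.13532760e-04,2.97694727e-04])
# white blobs near the nut, subpixel
for n,C,cen in (("w1",C1,(297,190)),("w2",C2,(324,230))):
    g=cv2.imread(f"pics/{n}.png").min(2); m=(g>95).astype(np.uint8)
    k,l,st,ce=cv2.connectedComponentsWithStats(m)
    for i in range(1,k):
        if st[i,4]<250 and np.hypot(*(ce[i]-cen))<45:
            ys,xs=np.nonzero(l==i); P=np.c_[xs,ys].astype(float); d=P-ce[i]; v=np.linalg.svd(d,full_matrices=False)[2][0]; t=d@v
            e=[ce[i]+v*t.min(),ce[i]+v*t.max()]
            print(n,st[i,4],ce[i].round(1),[x.round(1).tolist() for x in e],[atz(C,x,0.181)[:2].round(4).tolist() for x in e])
    # dark nut silhouette
print("line end tri",tri([ray(C1,[276.5,169.9]),ray(C2,[353.9,257.0])]),"inner/centre",tri([ray(C1,[297,190]),ray(C2,[324,230])]))
print("tight",tri([ray(C1,[271.2,153.2]),ray(C2,[357.7,226.6])]),"open",tri([ray(C1,[335.4,200]),ray(C2,[273,188.5])]))
# overlay of model in C2
im=cv2.imread("pics/w2.png")
E
```

```text
w1 107 [282.8 180.6] [[275.5, 172.5], [290.3, 188.8]] [[0.5194, 0.088], [0.5121, 0.0737]]
w1 14 [290.2 225.8] [[288.0, 226.0], [293.1, 225.5]] [[0.4846, 0.0652], [0.4864, 0.0618]]
w2 134 [340.1 246.5] [[330.2, 238.7], [349.8, 254.2]] [[0.5145, 0.0755], [0.5219, 0.0902]]
line end tri (array([0.5217516 , 0.08989733, 0.18741033]), np.float64(0.00225635048806436)) inner/centre (array([0.511672  , 0.06972176, 0.1749595 ]), np.float64(0.0012053508315407004))
tight (array([0.5214635 , 0.10169174, 0.10400065]), np.float64(0.0013489790308995036)) open (array([0.50434191, 0.03010932, 0.1087751 ]), np.float64(0.0004309538164084437))
```

>>> play_rows(
  squeeze=20,
  steps=[
    [-1,0.01,0.01,0.18,0.005],
    [-1,0.018,0.017,0.36,0.01],
    [-1,0.018,0.017,0.5,0.01],
    [-1,0.018,0.017,0.592,0.01],
    [-1,0.018,0.017,0.592,0.01],
  ],
)

```text
time: 6.65
tool_pos: [0.5078, 0.0684, 0.1415]
eef_rot: [-0.08, 0.997, 0.0, -0.004]
contact_force: [-0.2, 0.1, -0.0]
width: 0.0856
gripper_force: 0.0
```

>>> play_rows(
  squeeze=20,
  steps=[
    [-0.2,0,0,0,0],
    [-0.2,0,0,0,0],
    [0,0,0,0,0],
  ],
)

```text
time: 6.95
tool_pos: [0.512, 0.0694, 0.1465]
eef_rot: [-0.08, 0.997, -0.0, 0.002]
contact_force: [-0.6, 0.6, 3.4]
width: 0.0485
gripper_force: 26.3
```

>>> play_rows(
  squeeze=35,
  steps=[
    [0.2,0,0,0,0],
    [0.2,0,0,0,0],
  ],
)

```text
time: 7.15
tool_pos: [0.5119, 0.0694, 0.1463]
eef_rot: [-0.08, 0.997, -0.0, 0.002]
contact_force: [-0.9, 0.5, 6.1]
width: 0.0487
gripper_force: 37.5
```

>>> play_rows(
  steps=[
    [0.2,0,0,0,0.006],
    [0.2,0,0,-0.001,0.012],
    [0.2,0,0,-0.001,0.012],
  ],
)

```text
time: 7.45
tool_pos: [0.512, 0.0692, 0.1464]
eef_rot: [-0.042, 0.999, -0.0, 0.002]
contact_force: [0.7, -0.1, 5.2]
width: 0.0485
gripper_force: 37.6
```

>>> play_rows(
  steps=[
    [0.2,0,0,-0.001,0.012],
    [0.2,0,0,-0.002,0.024],
    [0.2,0,0,-0.003,0.024],
  ],
)

```text
time: 7.75
tool_pos: [0.5119, 0.0691, 0.1469]
eef_rot: [0.033, 0.999, 0.0, 0.002]
contact_force: [2.5, 0.6, 5.0]
width: 0.0487
gripper_force: 37.5
```

```bash
python3 - <<'E'
from h import *
s=status.observe(); print(s["tool_pos"],s["contact_force"],s["ft_torque"],s["gripper_force"],s["joints"])
E
```

```text
[0.51185028 0.06914942 0.14686192] [2.54219609 0.61837177 5.00049725] [-0.0181362  -0.25528762 -0.04860862] 37.46479976805858 [ 0.35860502  0.30097515 -0.67942313  1.93603757  0.22782149  0.97771783
  1.07740477]
```

>>> play_rows(
  steps=[
    [0.2,0,0,-0.0015,0.012],
    [0.2,0,0,-0.003,0.024],
    [0.2,0,0,-0.004,0.036],
    [0.2,0,0,-0.004,0.036],
  ],
)

```text
time: 8.15
tool_pos: [0.5118, 0.0691, 0.1477]
eef_rot: [0.145, 0.989, 0.0, 0.001]
contact_force: [1.3, -0.4, 5.7]
width: 0.0486
gripper_force: 37.6
```

>>> play_rows(
  steps=[
    [0.2,0,0,-0.002,0.015],
    [0.2,0,0,-0.004,0.03],
    [0.2,0,0,-0.006,0.045],
    [0.2,0,0,-0.008,0.06],
    [0.2,0,0,-0.008,0.06],
  ],
)

```text
time: 8.65
tool_pos: [0.5114, 0.0688, 0.1494]
eef_rot: [0.328, 0.945, 0.0, 0.001]
contact_force: [1.1, 0.0, 6.4]
width: 0.0486
gripper_force: 37.6
```

>>> play_rows(
  steps=[
    [0.2,0,0,-0.002,0],
    [0.2,0,0,-0.002,0],
  ],
)

```text
time: 8.85
tool_pos: [0.5112, 0.0689, 0.1495]
eef_rot: [0.328, 0.945, 0.0, 0.001]
contact_force: [2.1, -0.2, 3.6]
width: 0.0487
gripper_force: 37.3
```

>>> play_rows(
  steps=[
    [0.2,0,0,-0.002,0.018],
    [0.2,0,0,-0.004,0.036],
    [0.2,0,0,-0.006,0.054],
    [0.2,0,0,-0.008,0.072],
    [0.2,0,0,-0.008,0.072],
  ],
)

```text
time: 9.35
tool_pos: [0.5108, 0.0688, 0.1515]
eef_rot: [0.532, 0.847, -0.0, 0.0]
contact_force: [1.2, -0.5, 6.2]
width: 0.0487
gripper_force: 37.6
```

>>> play_rows(
  steps=[
    [0.2,0,0,-0.003,0.018],
    [0.2,0,0,-0.006,0.036],
    [0.2,0,0,-0.009,0.054],
    [0.2,0,0,-0.011,0.072],
    [0.2,0,0,-0.011,0.072],
  ],
)

```text
time: 9.85
tool_pos: [0.5104, 0.0687, 0.1538]
eef_rot: [0.708, 0.707, -0.0, 0.0]
contact_force: [0.9, -0.8, 3.8]
width: 0.0487
gripper_force: 37.4
```

>>> play_rows(
  steps=[
    [0.2,0,0,-0.002,0.018],
    [0.2,0,0,-0.004,0.036],
    [0.2,0,0,-0.007,0.054],
    [0.2,0,0,-0.009,0.072],
    [0.2,0,0,-0.011,0.09],
  ],
)

```text
time: 10.35
tool_pos: [0.51, 0.0687, 0.1564]
eef_rot: [0.877, 0.48, -0.001, -0.0]
contact_force: [1.2, -1.0, 3.6]
width: 0.0486
gripper_force: 37.4
```

>>> play_rows(
  steps=[
    [0.2,0,0,-0.002,0.018],
    [0.2,0,0,-0.004,0.036],
    [0.2,0,0,-0.007,0.054],
    [0.2,0,0,-0.008,0.068],
    [0.2,0,0,-0.008,0.068],
  ],
)

```text
time: 10.85
tool_pos: [0.5098, 0.069, 0.1585]
eef_rot: [0.959, 0.285, -0.001, -0.0]
contact_force: [-0.5, -0.6, 4.4]
width: 0.0486
gripper_force: 37.6
```

```bash
python3 - <<'E'
from h import *
s=status.observe(); print(s["tool_pos"],s["eef_rot"],s["contact_force"],s["joints"])
a=eyes.get_image("scene");b=eyes.get_image("side"); w=eyes.get_image("wrist")
A=cv2.resize(a[190:290,260:370,::-1],(400,364),interpolation=cv2.INTER_CUBIC)
B=cv2.resize(b[210:310,275:385,::-1],(400,364),interpolation=cv2.INTER_CUBIC)
cv2.imwrite("pics/n1.png",np.hstack([A,B]))
for n in ("scene","side","wrist"):
    for r in eyes.place_of(n,"nut_line")[:3]: print(n,r["score"],r["point"],atz(cam(n),r["point"],0.192)[:2].round(3))
E
```

```text
[0.50980565 0.06899659 0.15849526] [ 9.58525458e-01  2.85005712e-01 -8.27094800e-04 -7.53839246e-05] [-0.54909156 -0.59378106  4.3806411 ] [ 0.02514921  0.2394978  -0.2805201   1.93352292  0.07902379  0.98070777
 -1.28467636]
scene 0.88 [353.2, 361.6] [0.207 0.292]
scene 0.71 [319.4, 217.6] [0.502 0.054]
scene 0.59 [253.5, 219.8] [0.587 0.149]
side 0.69 [332.8, 240.5] [0.506 0.044]
side 0.68 [254.2, 252.1] [0.67 0.16]
side 0.67 [390.3, 343.4] [0.27  0.308]
wrist 0.84 [379.4, 412.6] [0.511 0.046]
wrist 0.59 [56.5, 380.0] [0.467 0.135]
```

View pics/n1.png

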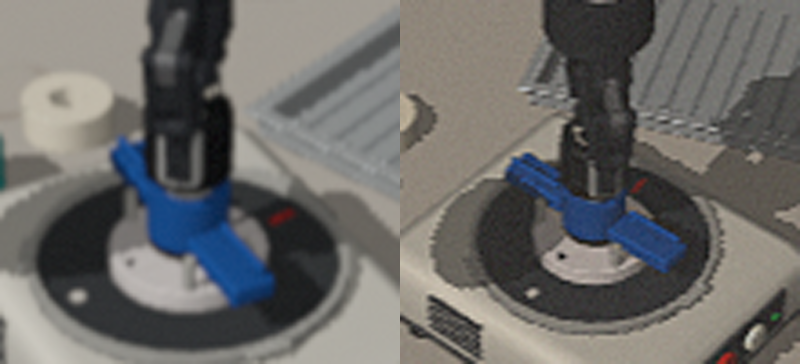

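>>> play_rows(
  steps=[
    [0.2,0,0,-0.002,0.016],
    [0.2,0,0,-0.004,0.016],
    [0.2,0,0,-0.006,0.016],
  ],
)

```text
time: 11.45
tool_pos: [0.5099, 0.069, 0.1594]
eef_rot: [0.972, 0.236, -0.001, -0.0]
contact_force: [0.6, 0.0, -1.7]
width: 0.0485
gripper_force: 37.0
```

>>> play_rows(
  steps=[
    [0.2,0,0,-0.003,0],
    [0.2,0,0,-0.006,0],
    [0.2,0,0,-0.006,0],
  ],
)

```text
time: 11.75
tool_pos: [0.5104, 0.0689, 0.1614]
eef_rot: [0.972, 0.235, -0.0, 0.0]
contact_force: [0.4, -0.2, -1.2]
width: 0.0484
gripper_force: 37.0
```

>>> play_rows(
  steps=[
    [0.2,0,0,-0.01,0],
    [0.2,0,0,-0.02,0],
    [0.2,0,0,-0.03,0],
    [0.2,0,0,-0.04,0],
  ],
)

```text
time: 12.15
tool_pos: [0.5107, 0.069, 0.172]
eef_rot: [0.972, 0.235, 0.0, 0.0]
contact_force: [1.0, 0.5, -1.0]
width: 0.0485
gripper_force: 36.9
```

>>> play_rows(
  steps=[
    [0.2,0,0,-0.03,0],
    [0.2,0,0,-0.06,0],
    [0.2,0,0,-0.12,0],
    [0.2,0,0,-0.24,0],
    [0.2,0,0,-0.32,0],
  ],
)

```text
time: 12.65
tool_pos: [0.5112, 0.0692, 0.254]
eef_rot: [0.972, 0.235, 0.001, 0.0]
contact_force: [0.3, -0.4, -1.1]
width: 0.0486
gripper_force: 36.8
```

```bash
python3 - <<'E'
from h import *
s=status.observe(); print(s["tool_pos"],s["width"],s["contact_force"],s["joints"])
M=R.from_quat(s["eef_rot"]).as_matrix()
for t in ([0.59,-0.21,0.25],[0.43,-0.22,0.25]): print((M.T@(np.array(t)-s["tool_pos"])/0.25).round(3))
x=eyes.get_image("scene"); b=eyes.get_image("side"); C=cam("scene"),cam("side")
print([r["point"] for r in eyes.place_of("scene","paddle")],[r["point"] for r in eyes.place_of("side","paddle")])
E
```

```text
[0.51119782 0.0692066  0.25402688] 0.048576677643192595 [ 0.33536045 -0.40062353 -1.07324187] [ 0.02303279  0.14682257 -0.26803238  1.81788437  0.04219077  1.17999551
 -1.35527684]
[-0.229  1.138  0.016]
[-0.817  0.881  0.015]
[[311.4, 253.0]] [[329.1, 267.7], [338.1, 392.1], [325.2, 225.8]]
```

>>> play_rows(
  steps=[
    [0.2,-0.02,0.1,0,0],
    [0.2,-0.05,0.26,0,0],
    [0.2,-0.08,0.42,0,0],
    [0.2,-0.11,0.58,0,0],
    [0.2,-0.14,0.74,0,0],
  ],
)

```text
time: 13.35
tool_pos: [0.563, -0.113, 0.2499]
eef_rot: [0.972, 0.235, -0.001, -0.0]
contact_force: [1.5, 0.4, -1.7]
width: 0.0483
gripper_force: 36.8
```

>>> play_rows(
  steps=[
    [0.2,-0.03,0.16,0.1,0.02],
    [0.2,-0.06,0.32,0.2,0.04],
    [0.2,-0.09,0.46,0.3,0.06],
    [0.2,-0.11,0.566,0.4,0.0755],
    [0.2,-0.11,0.566,0.5,0.0755],
  ],
)

```text
time: 13.85
tool_pos: [0.6022, -0.2559, 0.1236]
eef_rot: [1.0, -0.004, -0.001, 0.002]
contact_force: [0.4, -0.2, -1.4]
width: 0.0484
gripper_force: 36.8
```

>>> play_rows(
  steps=[
    [0.2,0,0,0,0],
    [0.2,0,0,0,0],
  ],
)

```text
time: 14.05
tool_pos: [0.6032, -0.2488, 0.1254]
eef_rot: [1.0, 0.0, -0.001, -0.001]
contact_force: [0.5, -0.7, -1.3]
width: 0.0482
gripper_force: 36.8
```

```bash
python3 - <<'E'
from h import *
s=status.observe(); print(s["tool_pos"],s["eef_rot"],s["width"],s["contact_force"],s["joints"])
w=eyes.get_image("wrist"); cv2.imwrite("pics/w3.png",w[:,:,::-1])
E
```

```text
[ 0.60316087 -0.24882209  0.12544887] [ 9.99998782e-01  2.44258050e-04 -1.32416607e-03 -7.89409351e-04] 0.04821392033006154 [ 0.50385575 -0.69762427 -1.28142819] [ 0.33035564  0.49419712 -0.00592761  1.6366562   0.00254729  1.01376222
 -1.24652473]
```

View pics/w3.png

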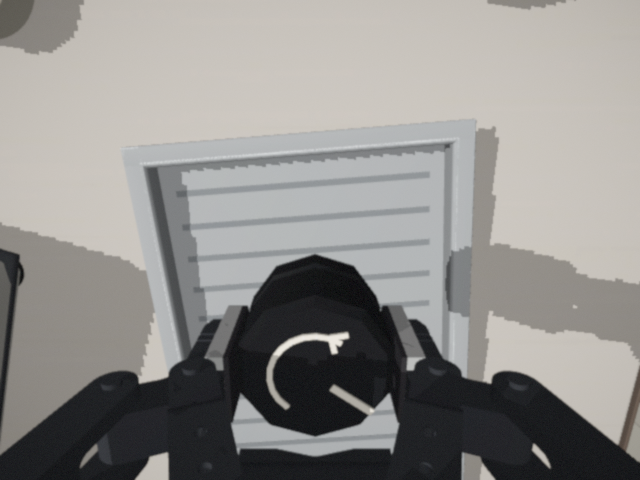

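```bash
python3 - <<'E'
from h import *
C=cam("wrist")
for p in ([125,148],[475,121],[146,167],[454,142]): print(atz(C,p,0.022).round(3))
E
```

```text
[ 0.663 -0.138  0.022]
[ 0.678 -0.339  0.022]
[ 0.652 -0.149  0.022]
[ 0.666 -0.328  0.022]
```

>>> play_rows(
  steps=[
    [0.2,0.03,0,0.12,0],
    [0.2,0.06,0,0.24,0],
    [0.2,0.06,0,0.34,0],
    [0.2,0.06,0,0.42,0],
    [0.2,0.06,0,0.42,0],
  ],
)

```text
time: 14.6
tool_pos: [0.6178, -0.2484, 0.0203]
eef_rot: [1.0, 0.001, -0.002, -0.001]
contact_force: [-0.2, -0.2, -2.2]
width: 0.0486
gripper_force: 36.8
```

>>> play_rows(
  steps=[
    [0.2,0,0,0.008,0],
    [0.2,0,0,0.016,0],
    [0.2,0,0,0.016,0],
  ],
)

```text
time: 14.9
tool_pos: [0.6199, -0.2504, 0.0193]
eef_rot: [1.0, -0.0, 0.001, 0.0]
contact_force: [0.6, 0.5, -1.9]
width: 0.0486
gripper_force: 36.8
```

>>> play_rows(
  steps=[
    [0.2,0,0,0.008,0],
    [0.2,0,0,0.012,0],
    [0.2,0,0,0.012,0],
  ],
)

```text
time: 15.2
tool_pos: [0.6188, -0.2501, 0.0147]
eef_rot: [1.0, -0.0, -0.0, 0.0]
contact_force: [-0.0, 0.5, -1.1]
width: 0.0489
gripper_force: 36.8
```

>>> play_rows(
  steps=[
    [0.2,0,0,0.006,0],
    [0.2,0,0,0.008,0],
    [0.2,0,0,0.008,0],
  ],
)

```text
time: 15.5
tool_pos: [0.6188, -0.2501, 0.0125]
eef_rot: [1.0, -0.0, -0.0, 0.0]
contact_force: [0.4, 0.3, -1.6]
width: 0.0484
gripper_force: 36.8
```

>>> play_rows(
  steps=[
    [0.2,0,0,0.004,0],
    [0.2,0,0,0.006,0],
    [0.2,0,0,0.006,0],
  ],
)

```text
time: 15.8
tool_pos: [0.619, -0.2501, 0.0122]
eef_rot: [1.0, -0.0, 0.0, 0.0]
contact_force: [-3.4, 0.3, 4.3]
width: 0.0486
gripper_force: 37.6
```

>>> play_rows(
  steps=[
    [-0.5,0,0,0,0],
    [-0.6,0,0,0,0],
    [-0.6,0,0,0,0],
    [-0.6,0,0,0,0],
  ],
)

```text
time: 16.2
tool_pos: [0.6189, -0.2501, 0.011]
eef_rot: [1.0, -0.0, -0.0, 0.0]
contact_force: [0.4, 0.2, 0.7]
width: 0.0684
gripper_force: 0.0
```

>>> play_rows(
  steps=[
    [-0.6,0,0,-0.1,0],
    [-0.6,0,0,-0.3,0],
    [-0.6,0,0,-0.5,0],
    [-0.8,0,0,-0.7,0],
    [-1,0,0,-0.9,0],
  ],
)

```text
time: 16.7
tool_pos: [0.6186, -0.25, 0.2383]
eef_rot: [1.0, -0.0, 0.0, 0.0]
contact_force: [0.9, -0.5, 0.6]
width: 0.0851
gripper_force: 0.0
```

```bash
python3 - <<'E'
from h import *
s=status.observe(); print(s["time"],s["tool_pos"],s["eef_rot"],s["width"],s["joints"])
w=eyes.get_image("wrist"); cv2.imwrite("pics/w4.png",w[:,:,::-1])
for r in eyes.place_of("wrist","spindle_nut")[:3]: print(r["score"],r["point"],atz(cam("wrist"),r["point"],0.005))
# paddle arm heading and pose from earlier wrist picture w2 (blue)
im=cv2.imread("pics/w2.png"); h=cv2.cvtColor(im,cv2.COLOR_BGR2HSV); m=cv2.inRange(h,(100,120,60),(125,255,255)); 
c=eyes.camera_info("wrist"); T=np.eye(4); T[:3,:3]=R.from_quat([-1.08846993e-01,9.94058464e-01,-1.13532760e-04,2.97694727e-04]).as_matrix(); T[:3,3]=[0.51616835,0.065284,0.29298861]; T=T@c["T_tool_cam"]
C=((c["fx"],c["fy"],c["cx"],c["cy"]),T[:3,3],T[:3,:3])
k,l,st,ce=cv2.connectedComponentsWithStats(m)
for i in range(1,k):
    if st[i,4]>300: print(st[i],ce[i].round(1),atz(C,ce[i],0.127).round(4),cv2.minAreaRect(np.argwhere(l==i)[:,::-1].astype(np.float32)))
# end-face midpoints of the arms' tops read off the crop: far arm end (455,40), near arm end (215,445)
for p in ([190+455*.4,110+40*.4],[190+213*.4,110+446*.4]): print(atz(C,p,0.122).round(4))
E
```

```text
16.7 [ 0.61859036 -0.24999805  0.23829192] [ 9.99999924e-01 -3.46184495e-04  1.40171759e-04  1.13573709e-04] 0.08508306013389194 [ 3.20168873e-01  4.24275256e-01 -3.92326905e-04  1.48153750e+00
  3.06171250e-04  1.23544245e+00 -1.25177805e+00]
0.8 [313.5, 198.8] [ 0.62935991 -0.25131436  0.005     ]
[ 561   91   79   38 1935] [605.5 109.5] [0.394  0.2464 0.127 ] ((600.0, 109.5), (37.0, 78.0), 90.0)
[ 298  117   90   79 2675] [353.7 155.9] [0.4633 0.0817 0.127 ] ((345.55291748046875, 165.9971923828125), (41.05475997924805, 103.9356689453125), 37.528446197509766)
[ 264  242   46   53 1340] [285.1 270.2] [0.5607 0.0505 0.127 ] ((286.6029052734375, 269.1617431640625), (33.442222595214844, 45.96162033081055), 30.963754653930664)
[0.4402 0.09   0.122 ]
[0.5798 0.0458 0.122 ]
```

```bash
python3 - <<'E'
from h import *
c=eyes.camera_info("wrist"); T=np.eye(4); T[:3,:3]=R.from_quat([-1.08846993e-01,9.94058464e-01,-1.13532760e-04,2.97694727e-04]).as_matrix(); T[:3,3]=[0.51616835,0.065284,0.29298861]; T=T@c["T_tool_cam"]
C=((c["fx"],c["fy"],c["cx"],c["cy"]),T[:3,3],T[:3,:3])
a=np.deg2rad(-17.6); X=np.array([np.cos(a),np.sin(a)]); Y=np.array([-np.sin(a),np.cos(a)])
for p in ([337,118],[437,180],[228,305]):
    q=atz(C,[190+p[0]*.4,110+p[1]*.4],0.12)[:2]-[0.511,0.0685]; print((q@X).round(4),(q@Y).round(4))
s=status.observe();M=R.from_quat(s["eef_rot"]).as_matrix()
print((M.T@(np.array([0.511,0.0685,0.26])-s["tool_pos"])/0.25).round(3))
E
```

```text
-0.0377 -0.0191
-0.037 0.0164
0.029 -0.0194
[-0.45  -1.281 -0.072]
```

>>> play_rows(
  steps=[
    [-1,-0.06,-0.16,-0.08,0],
    [-1,-0.12,-0.34,-0.08,0],
    [-1,-0.18,-0.52,-0.08,0],
    [-1,-0.24,-0.7,-0.08,0],
    [-1,-0.31,-0.88,-0.08,0],
  ],
)

```text
time: 17.3
tool_pos: [0.5408, -0.0282, 0.256]
eef_rot: [1.0, -0.0, 0.0, 0.0]
contact_force: [0.4, 0.7, 0.2]
width: 0.0852
gripper_force: 0.0
```

>>> play_rows(
  steps=[
    [-1,-0.06,-0.18,0,0.02],
    [-1,-0.11,-0.33,0,0.035],
    [-1,-0.14,-0.401,0,0.049],
    [-1,-0.14,-0.401,0,0.049],
    [-1,-0.14,-0.401,0,0.049],
  ],
)

```text
time: 17.8
tool_pos: [0.5068, 0.0696, 0.2561]
eef_rot: [0.988, -0.153, 0.0, 0.0]
contact_force: [-0.2, -0.7, -0.6]
width: 0.0857
gripper_force: 0.0
```

```bash
python3 - <<'E'
from h import *
s=status.observe(); print(s["time"],s["tool_pos"],s["eef_rot"],s["joints"])
im=eyes.get_image("wrist"); C=cam("wrist")
M=R.from_quat(s["eef_rot"]).as_matrix(); print((M.T@(np.array([0.511,0.0685,0.113])-s["tool_pos"])/0.25).round(3))
cv2.imwrite("pics/w5.png",cv2.resize(im[90:450,80:560,::-1],(800,600),interpolation=cv2.INTER_CUBIC))
for r in eyes.place_of("wrist","spindle_top")[:2]: print(r["score"],r["point"],atz(C,r["point"],0.169))
E
```

```text
17.8 [0.50677772 0.06959498 0.25605557] [ 9.88241264e-01 -1.52901685e-01  2.84103323e-04  4.46022178e-04] [-0.08574678  0.1341456  -0.14934761  1.82544267  0.02261856  1.18338031
 -2.12011887]
[ 0.017 -0.001  0.572]
0.73 [314.0, 244.3] [0.51252517 0.06834356 0.169     ]
```

View pics/w5.png

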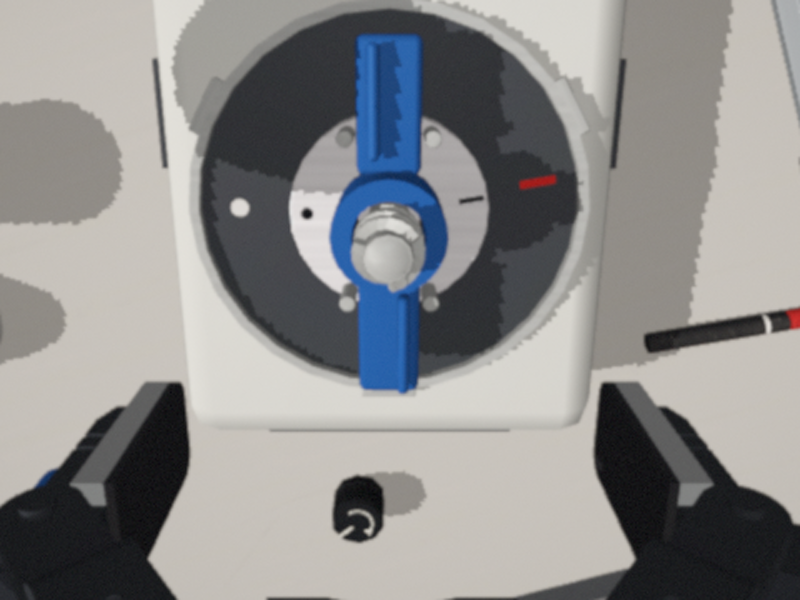

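>>> play_rows(
  squeeze=40,
  steps=[
    [-1,0.017,0,0.15,0],
    [-1,0.017,0,0.32,0],
    [-1,0.017,0,0.48,0],
    [-1,0.017,0,0.572,0],
    [-1,0.017,0,0.572,0],
  ],
)

```text
time: 18.4
tool_pos: [0.5081, 0.0666, 0.1096]
eef_rot: [0.988, -0.155, -0.004, 0.002]
contact_force: [0.4, 0.2, -0.6]
width: 0.0854
gripper_force: 0.0
```

>>> play_rows(
  steps=[
    [-0.2,0,0,0,0],
    [0.1,0,0,0,0],
    [0.3,0,0,0,0],
    [0.3,0,0,0,0],
  ],
)

```text
time: 18.8
tool_pos: [0.5123, 0.0689, 0.1149]
eef_rot: [0.988, -0.154, 0.002, -0.0]
contact_force: [1.0, -0.3, 4.1]
width: 0.0462
gripper_force: 40.5
```

Hub held at 46 mm width; lift straight.

>>> play_rows(
  steps=[
    [0.3,0,0,-0.01,0],
    [0.3,0,0,-0.03,0],
    [0.3,0,0,-0.05,0],
    [0.3,0,0,-0.08,0],
    [0.3,0,0,-0.11,0],
  ],
)

```text
time: 19.3
tool_pos: [0.5108, 0.069, 0.1413]
eef_rot: [0.988, -0.154, 0.0, -0.0]
contact_force: [2.2, 0.2, -2.0]
width: 0.0462
gripper_force: 41.5
```

>>> play_rows(
  steps=[
    [0.3,0,0,-0.06,0],
    [0.3,0,0,-0.12,0],
    [0.3,0,0,-0.2,0],
    [0.3,0,0,-0.28,0],
    [0.3,0,0,-0.28,0],
  ],
)

```text
time: 19.8
tool_pos: [0.5121, 0.0694, 0.2137]
eef_rot: [0.988, -0.154, 0.002, -0.001]
contact_force: [0.6, 0.1, -1.4]
width: 0.0463
gripper_force: 42.3
```

```bash
python3 - <<'E'
from h import *
s=status.observe(); print(s["time"],s["tool_pos"],s["eef_rot"],s["width"],s["contact_force"],s["joints"])
M=R.from_quat(s["eef_rot"]).as_matrix(); print((M.T@(np.array([0.495,-0.25,0.15])-s["tool_pos"])/0.25).round(3))
E
```

```text
19.8 [0.51211105 0.06943984 0.2136545 ] [ 9.88119312e-01 -1.53667827e-01  2.39080289e-03 -8.41286284e-04] 0.04633512487021753 [ 0.64923143  0.07829316 -1.42921572] [-0.08488639  0.17619378 -0.14993147  1.87359567  0.02982876  1.08885781
 -2.1255816 ]
[0.322 1.239 0.253]
```

>>> play_rows(
  steps=[
    [0.3,0.03,0.1,-0.02,0],
    [0.3,0.07,0.26,-0.02,0],
    [0.3,0.11,0.42,-0.02,0],
    [0.3,0.15,0.58,-0.02,0],
    [0.3,0.19,0.72,-0.02,0],
  ],
)

```text
time: 20.3
tool_pos: [0.4996, -0.1189, 0.2147]
eef_rot: [0.988, -0.154, -0.001, 0.0]
contact_force: [0.7, 0.1, -0.8]
width: 0.0461
gripper_force: 42.2
```

>>> play_rows(
  steps=[
    [0.3,0.03,0.14,0.04,-0.015],
    [0.3,0.06,0.28,0.1,-0.03],
    [0.3,0.1,0.42,0.18,-0.045],
    [0.3,0.132,0.519,0.27,-0.061],
    [0.3,0.132,0.519,0.27,-0.061],
  ],
)

```text
time: 20.8
tool_pos: [0.4888, -0.2542, 0.1441]
eef_rot: [0.999, 0.034, -0.004, -0.001]
contact_force: [-1.0, 0.5, -1.8]
width: 0.0458
gripper_force: 42.3
```

>>> play_rows(
  steps=[
    [0.3,0,0,0,0],
    [0.3,0,0,0,0],
  ],
)

```text
time: 21.0
tool_pos: [0.4937, -0.2491, 0.1483]
eef_rot: [0.999, 0.038, 0.0, -0.0]
contact_force: [-0.2, -0.8, -1.3]
width: 0.0464
gripper_force: 42.3
```

```bash
python3 - <<'E'
from h import *
s=status.observe(); print(s["time"],s["tool_pos"],s["eef_rot"],s["width"],s["contact_force"],s["joints"])
im=eyes.get_image("wrist"); sc=eyes.get_image("scene"); sd=eyes.get_image("side")
cv2.imwrite("pics/p1.png",np.hstack([cv2.resize(im[:,:,::-1],(480,360)),cv2.resize(sd[150:290,260:380,::-1],(309,360),interpolation=cv2.INTER_CUBIC)]))
E
```

```text
21.0 [ 0.49373088 -0.24913242  0.14829974] [ 9.99278643e-01  3.79739647e-02  1.16010334e-04 -3.98874241e-04] 0.04635281785254547 [-0.18471711 -0.83733416 -1.28536414] [ 0.36950914  0.30601028  0.02527857  1.86437991 -0.01021715  0.97144153
 -1.0954516 ]
```

View pics/p1.png

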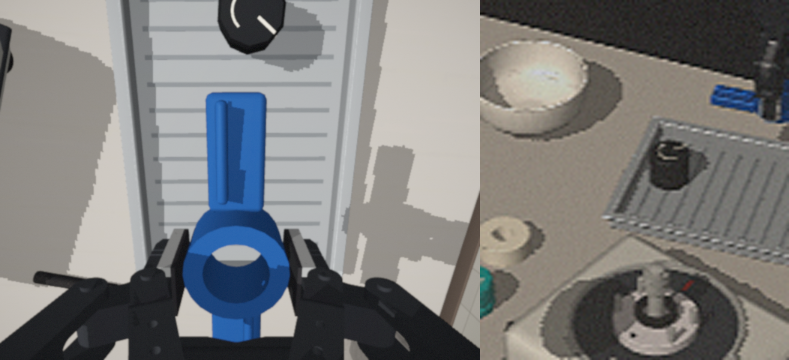

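>>> play_rows(
  steps=[
    [0.3,0.012,0,0.15,0],
    [0.3,0.012,0,0.3,0],
    [0.3,0.012,0,0.43,0],
    [0.3,0.012,0,0.51,0],
    [0.3,0.012,0,0.51,0],
  ],
)

```text
time: 21.65
tool_pos: [0.4944, -0.2485, 0.0184]
eef_rot: [0.999, 0.038, -0.002, -0.001]
contact_force: [0.1, 0.5, -1.6]
width: 0.0465
gripper_force: 42.2
```

>>> play_rows(
  steps=[
    [0.3,0,0,0.008,0],
    [0.3,0,0,0.012,0],
    [0.3,0,0,0.012,0],
  ],
)

```text
time: 21.95
tool_pos: [0.4974, -0.2508, 0.0191]
eef_rot: [0.999, 0.037, 0.001, 0.001]
contact_force: [-0.6, 0.7, -0.5]
width: 0.0462
gripper_force: 42.3
```

>>> play_rows(
  steps=[
    [0.3,0,0,0.008,0],
    [0.3,0,0,0.016,0],
    [0.3,0,0,0.016,0],
  ],
)

```text
time: 22.25
tool_pos: [0.4961, -0.2504, 0.0136]
eef_rot: [0.999, 0.037, -0.0, 0.0]
contact_force: [0.4, 0.2, -0.9]
width: 0.0462
gripper_force: 42.3
```

>>> play_rows(
  steps=[
    [0.3,0,0,0.006,0],
    [0.3,0,0,0.008,0],
    [0.3,0,0,0.008,0],
  ],
)

```text
time: 22.55
tool_pos: [0.4962, -0.2504, 0.0116]
eef_rot: [0.999, 0.037, -0.0, 0.0]
contact_force: [-0.1, 0.8, 0.2]
width: 0.0461
gripper_force: 42.3
```

>>> play_rows(
  steps=[
    [0.3,0,0,0.004,0],
    [0.3,0,0,0.006,0],
    [0.3,0,0,0.006,0],
  ],
)

```text
time: 22.85
tool_pos: [0.4962, -0.2503, 0.0101]
eef_rot: [0.999, 0.037, -0.0, -0.0]
contact_force: [0.4, 0.0, -0.9]
width: 0.0467
gripper_force: 42.3
```

>>> play_rows(
  steps=[
    [0.3,0,0,0.003,0],
    [0.3,0,0,0.006,0],
    [0.3,0,0,0.006,0],
  ],
)

```text
time: 23.15
tool_pos: [0.4963, -0.2505, 0.0094]
eef_rot: [0.999, 0.037, -0.0, -0.0]
contact_force: [-1.3, 1.4, 4.2]
width: 0.0461
gripper_force: 42.7
```

Contact; release and lift.

>>> play_rows(
  steps=[
    [-0.4,0,0,0,0],
    [-0.6,0,0,0,0],
    [-0.6,0,0,0,0],
    [-0.6,0,0,0,0],
  ],
)

```text
time: 23.55
tool_pos: [0.4963, -0.2504, 0.0086]
eef_rot: [0.999, 0.037, 0.0, 0.0]
contact_force: [-0.5, -0.7, -0.0]
width: 0.068
gripper_force: 0.0
```

>>> play_rows(
  steps=[
    [-0.6,0,0,-0.08,0],
    [-0.6,0,0,-0.25,0],
    [-0.6,0,0,-0.45,0],
    [-0.6,0,0,-0.65,0],
    [-0.6,0,0,-0.75,0],
  ],
)

```text
time: 24.05
tool_pos: [0.4983, -0.2514, 0.2011]
eef_rot: [0.999, 0.037, 0.003, 0.002]
contact_force: [1.4, 0.1, -1.3]
width: 0.0684
gripper_force: 0.0
```

```bash
python3 - <<'E'
from h import *
s=status.observe(); print(s["time"],s["tool_pos"],s["width"],s["contact_force"])
im=eyes.get_image("wrist"); sd=eyes.get_image("side")
cv2.imwrite("pics/p2.png",np.hstack([cv2.resize(im[:,:,::-1],(400,300)),cv2.resize(sd[140:400,210:430,::-1],(400,473))[:300]]))
E
```

```text
24.05 [ 0.49826731 -0.25136253  0.20105656] 0.06837320274287077 [ 1.4256798   0.05222946 -1.31857782]
```

View pics/p2.png

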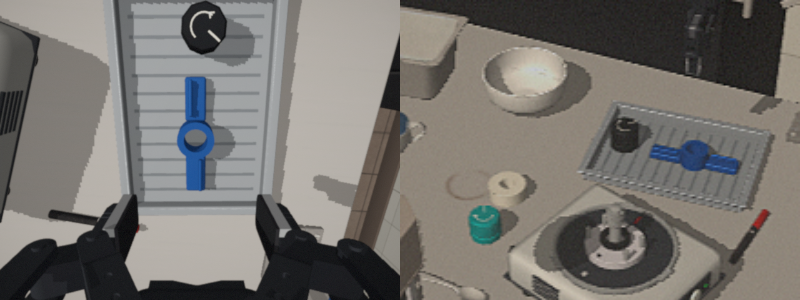

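Nut (left picture 204,27) and paddle (196,140) lie flat in the tray, gripper clear, other things undisturbed.

```bash
python3 -c "
from cell import arm
print(arm.sign_off())"
```

```text
the job is handed in; nothing more can be done
None
```

The nut is unscrewed and set down in the draining tray, the paddle lies flat beside it, the last pictures showed the rest of the bench undisturbed, and the job was handed in at about 24 s with no verdict returned.

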